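Clamp the filter cell in the screw press: to touch, then half a turn

ROBOT

A 6-joint arm with a two-finger parallel gripper is mounted at the origin on the work surface. World frame = base frame: x ahead of the robot, y to its left, z up, the work surface at z = 0. Lengths are in m, angles in rad, forces in N, time in s.
With the tool pointing down it reaches from about 0.225 to 0.875 m from the base axis. Payload 3.4 kg.
Tool frame: the origin (TCP) lies at the centre of the arm's flange, where the gripper is bolted on; the fingertips stand manip.tcp_to_tips ahead of it and the grasp point (between the pads) lies 155 mm ahead of it (manip.tcp_to_tips is the distance from the TCP to the fingertips, in m); z points along the fingers, y is the line along which they close (so a half turn about z gives the same grasp; the last joint's range is limited). The gripper opens to 85 mm and grips with 20 to 120 N. Pads are 22 mm wide; open, the fingers measure 114 mm over their backs; the gripper's body (76 mm by 85 mm) begins 54 mm behind the grasp point. The pads swing forward as they close: fully open they stand 13 mm farther back than shut.
Start: joints at [1.051, 0.276, 1.505, -0, 1.361, -0.121], TCP at [0.223, 0.53, 0.405] pointing down, gripper open.
Joint ranges: [-2.89, 2.89], [-0.75, 2.08], [0.22, 2.7], [-1.18, 4.32], [0.11, 2.71], [-2.7, 2.7]. Speed limits (rad/s): [2.57, 2.57, 3.14, 3.14, 3.14, 3.14].

INTERFACE

Orientations are given as a unit quaternion [w, x, y, z].
In Python, from rig import sensors, imaging, manip gives the robot as it stands. The module is installed in compiled form; this text tells all that it offers.
- The arm moves only by the tool jog_arm, never from a script. Its argument "plan" is a list of rows, each an object of numbers: "dx", "dy", "dz": the shift along the tool's x, y, z in mm; "ax", "ay", "az": the turn, a rotation vector about the tool's x, y, z in units of 6 degrees (1.0 is 6 degrees); "grip": the closure, from 0 (fully open) to 1 (shut). A call has 1 to 20 rows; each row shifts and turns the commanded pose from where the row before left it, along the tool's axes as they then stand; what a row does not reach is not made up. A row lasts 1/12 s, in which the tool goes at most 41.7 mm and 7.16 degrees, less where a joint would pass 70% of its speed; a pose out of reach is approached as far as the arm can. A call is refused whole if a number of a shift passes 41.7 or a number of a turn 1, either way. A call with a gripper value outside its range is refused whole. The fingers move at their own pace and stop on an object; "grip_force" is the grip in N (left out, the last holds). Time passes only in rows, so rows that do not move let the fingers close. It gives the time, the measured TCP pose, the force, the opening and the grip force at its end, in the units of the state.
- sensors.get_state(): the state, without advancing time (a new reading comes with each control period).
- imaging.get_image(name): name is "side" or "top"; returns a dict with "image" (480x640x3 uint8, red, green, blue), "K" (3x3 intrinsics, pixels), "extrinsics" (4x4, takes a point from world to camera coordinates). Camera axes: x right, y up, looking along -z (the intrinsics and any distortion apply to the point x, -y, -z); pixel columns grow to the right and rows downward; lengths in m; the calibration is good to about 2 mm. A picture is of the moment at which its call begins. There is no depth.
- manip.sign_off(): hands the job in; it is judged then, once.
The state is a dict: "clock": time; "qpos": joint angles; "qd": joint speeds; "effort": joint torques, N m; "position": TCP position; "ee_rot": TCP orientation; "contact_force": force on the tool from outside, world axes, zero at the start; "moment": the same for the moment, N m; "width": finger opening in m; "gripper_force": force on a finger pad.
Only numpy, scipy, OpenCV 4.12 (cv2) and the standard library are available. Lean on these libraries where they do the work, as an engineer would, in place of code of your own. Each camera call takes 0.05 s, during which the arm holds its last target. There are 200 camera calls.

TASK

Slide the closed filter cell along the fork of the blue screw press until it is fully home against the rear stop, then wind the crank clockwise (seen from above) until you feel the screw just touch the cell's lid, and from there give it half a turn more to squeeze the gasket. Do not overtighten it, not even for a moment: a crushed gasket is scrap. Let go and leave everything else on the bench where it stands.

Things in the scene. Friction and masses are not known exactly. Their poses are not given: they have to be found in the camera images.
- press: Blue screw press, fixed. Origin on the bench under the screw axis; z up, x level towards the rear stop, so the open front where the cell goes in is at -x; y to its left. Base plate 215 x 176 mm (x -140 to +75), 22 mm high. Two steel fork rails, level top 50 mm above the bench, x -115 to +45, each |y| 10 to 45 mm; the 20 mm slot between them is open to the front.
- stop_face (a point): Lower middle of the face of the rear stop, a dark steel bar 72 mm wide and 22 mm high across the fork rails: 30 mm behind the screw axis (x = +30 mm of the press), 50 mm above the bench. The cell is home when its base touches this face, which puts the cell's axis on the screw axis.
- crosshead (a point): Middle of the blue crosshead that carries the screw, on the screw axis, 188 mm above the bench. It is 40 mm deep in the press's x, 168 mm wide, 24 mm high (176 to 200 mm; nuts on top to 207 mm), on two round columns 18 mm thick at x = 0, y = +-68 mm. Keep the hand in front of it while sliding the cell in.
- cell: Closed steel filter cell, 0.5 to 0.85 kg, upright in the fork, 40 to 66 mm short of home, its handle to the front. Origin: centre of the flat underside of its base, which slides on the rails; x as the press. Base and top flange 60 mm across (z 0 to 14, 62 to 70 mm), barrel 54 mm. A block 18 mm wide, 36 mm long hangs 14 mm into the slot and keeps it from turning. Home at x = 0 of the press.
- cell_handle (a point): Middle of the upright black knob of the cell's loading handle, a cylinder 18 mm across and 34 mm tall, 75 mm in front of the cell's axis (at its -x) and 25 mm above its underside, on a flat steel tongue 16 mm wide. Made to slide the cell in and out: grasp it from above or push it.
- cell_top (a point): Centre of the upper face of the cell's steel top flange, 70 mm above its underside. On it a black gasket shows 6 to 14 mm high (differs from cell to cell, not measured), then a flat aluminium lid 54 mm across, 17 mm thick: its top, which the screw's pad meets, is 23 to 31 mm above this point.
- foot: Round pressure pad at the lower end of the press screw, 52 mm across, steel with a black rubber face. Origin at the middle of its lower face, on the screw axis; it turns with the screw and its x axis points to the crank's grip. At the start it is at least 2 mm higher than the cell's lid.
- grip_mid (a point): Middle of the crank's red grip, an upright cylinder 20 mm across, 44 mm tall, on the crank arm 50 mm from the screw axis, 123 mm above the foot's origin. It spins freely on its pin: a hand that holds it can be led round in a circle without turning. Arm 13 mm thick, 34 mm below this point; ball (24 mm) at the arm's far end 40 mm from the axis, hub ball (30 mm) on the axis.
- spindle (a joint): Crank angle, rad, growing clockwise seen from above; -1.8 to 1.2 at the start. A turn (6.28) lowers the pad 8 mm; its face is 155 mm above the bench at 0. At angle q the grip lies at -q about the vertical from the press's +x. Drag at the grip while turning: 1 N free; at the touch (anywhere from 3.1 to 9.4 rad) it steps up by 6 to 9 N, then grows about 12 N a turn. Stays where left.
- gasket: A spare black rubber gasket ring, 49 mm across and 6 mm thick, lying flat beside the press; origin at the centre of its underside. Not to be disturbed.
- spare_lid: A spare aluminium cell lid, a disc 54 mm across and 17 mm thick with a small brass centre, lying beside the press; origin at the centre of its underside. Not to be disturbed.
- beaker: An empty glass beaker, 76 mm across, 95 mm tall; origin at the centre of its underside. Not to be disturbed.
- amber_bottle: An amber glass bottle, 68 mm across, 150 mm tall; origin at the centre of its underside. Not to be disturbed.
- wash_bottle: A white plastic bottle with blue cap, 64 mm across, 170 mm tall; origin at the centre of its underside. Not to be disturbed.
- stopwatch: A black digital stopwatch lying flat, 75 x 58 x 18 mm; origin at the centre of its underside. Not to be disturbed.
- part_tub: A round red tub of small parts, 104 mm across, 55 mm tall; origin at the centre of its underside. Not to be disturbed.
- spanner: A steel spanner 160 mm long lying flat; origin under its middle. Not to be disturbed.

How it is judged:
On the way, in this order (a step that is already met when the one before it is completed fails the run):
1. the cell is home against the rear stop, the screw not yet on it (x of cell in the frame of press above -0.003 m and contact force between foot and cell below 0.5 N), for 0.1 s.
2. the screw has come down on the lid of the cell, which is still home (x of cell in the frame of press above -0.003 m and contact force between foot and cell above 2 N), for 0.1 s.
At the end, for the whole second after the job is handed in: The cell is home (within 3 mm of the rear stop) and upright, the screw stands still and squeezes the lid as after half a turn past the touch (accepted: 0.35 to 0.65 turn, which is 18 to 23.3 N), and the crank is let go (x of cell in the frame of press above -0.003 m and angle between cell's own z axis and vertical below 0.05 rad and contact force between foot and cell between 18 and 23.3 N and velocity of joint spindle between -0.05 and 0.05 rad/s).
It fails at once if the gasket is crushed: the screw presses as after a whole turn past the touch (29 N) (contact force between foot and cell above 29 N).
It fails at once if another thing on the bench is moved by more than 20 mm (distance of any of gasket, spare_lid, beaker, amber_bottle, wash_bottle, stopwatch, part_tub, spanner from where it was at the start of the episode above 0.02 m).
It also fails if it takes over 72 s, if anything falls off the work surface, if the arm or the gripper's body presses on something with over 40 N, if the wrist force passes 120 N, or if a joint passes its speed limit or range.

## Working session

There is one attempt and no reset: what is moved stays moved. The work goes in short steps, Python scripts to look and compute and a tool call to move; the robot and the scene stay as the last step left them, time stands still between calls to the robot, and variables do not carry over. Pictures are saved under pics/ and viewed, at most 10 in all, crops included, and the job is handed in when it is done.

Besides the shell and the picture viewer there is one more tool, called after "Emit:" as name(argument=value, ...) on one line, values as JSON. jog_arm: Moves the arm, as the interface text tells. Its arguments: {"type":"object","properties":{"plan":{"type":"array"},"grip_force":{"type":"number"}},"required":["plan"]}

```bash
mkdir -p pics; cat > h.py <<'E'
import numpy as np, cv2
from rig import sensors, imaging, manip
def snap(name,fn):
    d=imaging.get_image(name); cv2.imwrite('pics/'+fn,d['image'][:,:,::-1]); return d
def proj(d,P):
    E=np.array(d['extrinsics']);K=np.array(d['K']);P=np.atleast_2d(P)
    c=P@E[:3,:3].T+E[:3,3]; c=c*[1,-1,-1]; u=c@K.T; return u[:,:2]/u[:,2:]
def ray(d,uv):
    E=np.array(d['extrinsics']);K=np.array(d['K'])
    v=np.linalg.inv(K)@[uv[0],uv[1],1]; v=v*[1,-1,-1]; R=E[:3,:3]
    return -R.T@E[:3,3], R.T@v
def atz(d,uv,z):
    o,v=ray(d,uv); return o+v*(z-o[2])/v[2]
E
python3 - <<'E'
from h import *
import pickle
D={n:snap(n,n+'0.png') for n in('side','top')}
pickle.dump(D,open('d0.pkl','wb'))
for n in D: print(n,D[n].keys(),D[n]['K'],D[n]['extrinsics'])
print(sensors.get_state(),manip.tcp_to_tips)
E
```

```text
side dict_keys(['image', 'K', 'extrinsics']) [[594.96777532   0.         324.35221486]
 [  0.         594.96777532 239.38750191]
 [  0.           0.           1.        ]] [[ 0.96259752 -0.27027313 -0.01893278 -0.57900627]
 [ 0.19517495  0.64326817  0.74034641 -0.26763963]
 [-0.18791688 -0.71635082  0.67195889 -1.46889046]
 [ 0.          0.          0.          1.        ]]
top dict_keys(['image', 'K', 'extrinsics']) [[614.18890492   0.         319.88311017]
 [  0.         614.18890492 235.38721933]
 [  0.           0.           1.        ]] [[ 0.02941318 -0.99944805  0.01544242 -0.04116449]
 [ 0.98401305  0.03166684  0.17525845 -0.63044123]
 [-0.17565073  0.01004063  0.98440134 -1.45091785]
 [ 0.          0.          0.          1.        ]]
{'clock': 0.1, 'qpos': array([ 1.05099456e+00,  2.76532921e-01,  1.50602451e+00, -1.84240016e-05,
        1.36068468e+00, -1.21000561e-01]), 'qd': array([ 0.00120046, -0.00102962, -0.00289345,  0.00176265,  0.00035495,
       -0.00093712]), 'effort': array([-9.39832148e-05, -4.17703450e+01, -2.46404028e+01, -1.93428336e-04,
        5.77055180e-03,  2.53200874e-06]), 'position': array([0.22319377, 0.52970825, 0.40391814]), 'ee_rot': array([-2.51196157e-04,  1.98079887e-01,  9.80185532e-01, -7.85592905e-04]), 'contact_force': array([-0.72887952, -0.12390592,  0.12935716]), 'moment': array([-0.01700425, -0.02346977, -0.00745454]), 'gripper_force': 0.0, 'width': 0.08532872069756356} 0.1734
```

View pics/side0.png

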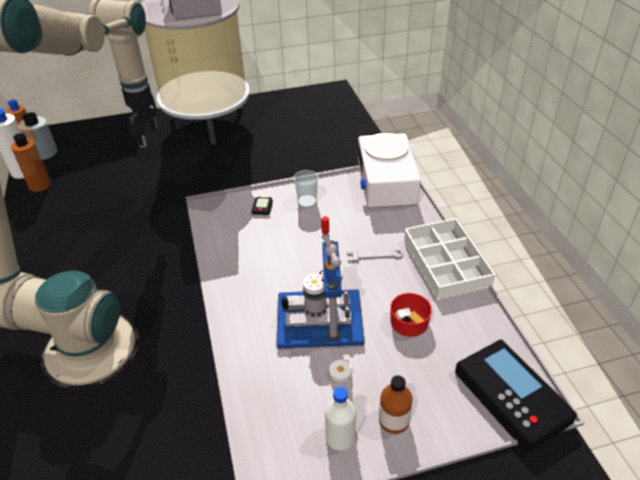

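View pics/top0.png

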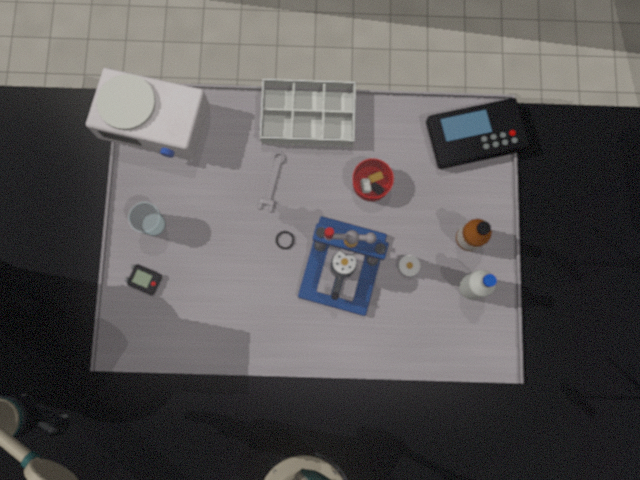

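The side view shows the press near (320,300), with the cell at (314,290) and the red grip at (325,225). The top view has the press near (345,265), the grip at (329,232) and the black knob at about (337,292). I'll zoom in on both.

```bash
python3 - <<'E'
import cv2,numpy as np
a=cv2.imread('pics/side0.png')[205:355,265:375]; b=cv2.imread('pics/top0.png')[210:320,290:400]
A=cv2.resize(a,None,fx=4,fy=4,interpolation=cv2.INTER_CUBIC); B=cv2.resize(b,None,fx=5,fy=5,interpolation=cv2.INTER_CUBIC)
cv2.imwrite('pics/ca.png',A); cv2.imwrite('pics/cb.png',B)
E
```

```text
(no output)
```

View pics/ca.png

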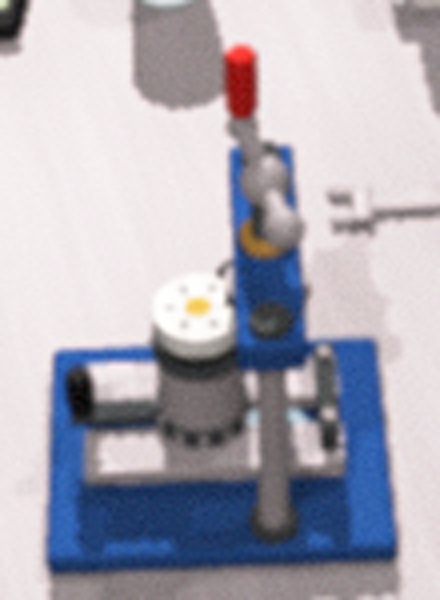

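View pics/cb.png

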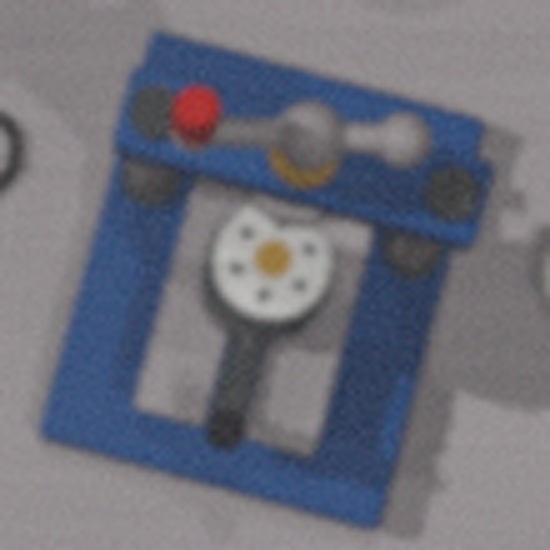

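Side crop: grip (240,82), knob (78,395), lid (198,306). Top crop: grip top (197,107), hub (308,130), lid (273,258), knob (226,425), and the plate and crosshead corners. I'll fit everything jointly.

```bash
cat > fit.py <<'E'
from h import *
import pickle
from scipy.optimize import least_squares
D=pickle.load(open('d0.pkl','rb'))
T=lambda u,v:((u+.5)/5-.5+290,(v+.5)/5-.5+210)
S=lambda u,v:((u+.5)/4-.5+265,(v+.5)/4-.5+205)
# params: x,y,yaw, d(cell x), g (lid top above flange), q
def pts(p):
    x,y,a,d,g,q=p; foot=.155-.008*q/(2*np.pi); c,s=np.cos(q),-np.sin(q); zg=foot+.123
    L=[('top',T(43,436),(-.14,.088,.022)),('top',T(380,525),(-.14,-.088,.022)),('top',T(153,35),(.075,.088,.022)),
    ('top',T(120,150),(-.02,.084,.2)),('top',T(472,245),(-.02,-.084,.2)),('top',T(492,165),(.02,-.084,.2)),
    ('top',T(153,112),(0,.068,.207)),('top',T(452,192),(0,-.068,.207)),
    ('top',T(273,258),(d,0,.12+g)),('top',T(226,425),(d-.075,0,.092)),('top',T(198,107),(.05*c,.05*s,zg+.022)),
    ('top',T(405,138),(-.04*c,-.04*s,zg-.034)),
    ('side',S(57,352),(-.14,.088,.022)),('side',S(378,340),(.075,.088,.022)),
    ('side',S(232,150),(-.02,.084,.2)),('side',S(293,150),(.02,.084,.2)),
    ('side',S(198,306),(d,0,.12+g)),('side',S(78,395),(d-.075,0,.075)),('side',S(240,82),(.05*c,.05*s,zg)),
    ('side',S(284,222),(-.04*c,-.04*s,zg-.034))]
    return L
def w(p,P): 
    c,s=np.cos(p[2]),np.sin(p[2]); return np.array([p[0]+c*P[0]-s*P[1],p[1]+s*P[0]+c*P[1],P[2]])
def res(p): return np.concatenate([proj(D[n],w(p,P))[0]-uv for n,uv,P in pts(p)])
o=atz(D['top'],T(308,150),.2)
for q0 in(-1.5,0,1):
    r=least_squares(res,[o[0],o[1],-.25,-.05,.027,q0],loss='soft_l1',x_scale=[.1,.1,1,.1,.1,1]); print(np.round(r.x,4),r.cost)
print(np.round(r.fun.reshape(-1,2),1).tolist())
p=r.x
for P in[(p[3]-.075,0,.075),(p[3],0,0),(.05*np.cos(p[5]),-.05*np.sin(p[5]),.278-.008*p[5]/6.283)]: print(w(p,P))
E
python3 fit.py
```

```text
[ 0.5969 -0.0884 -0.2392 -0.0414  0.0287 -1.8075] 11.759510287271148
[ 0.5969 -0.0884 -0.2392 -0.0414  0.0287 -1.8075] 11.759510287267055
[ 0.597  -0.0888 -0.24   -0.0415  0.029   1.3183] 163.88397319315925
[[-1.3, 0.0], [0.3, 1.4], [-0.1, -2.0], [-1.9, -0.8], [1.2, 0.4], [1.6, -0.9], [0.9, -0.4], [0.7, -0.1], [0.4, 0.0], [0.2, 0.3], [48.9, 1.7], [-37.3, -0.6], [-1.5, -0.8], [-0.2, -0.9], [-1.1, -0.9], [0.1, -1.5], [-0.1, 0.0], [0.4, -0.3], [12.8, 30.6], [-9.7, -19.4]]
[ 0.48381208 -0.06108283  0.075     ]
[ 0.55666214 -0.07891171  0.        ]
[ 0.59759811 -0.13877303  0.27632149]
```

Emit:
jog_arm(plan=[{"az": -0.76,"grip": 1},{"az": -0.76,"grip": 1},{"dx": -20,"dy": -28.4,"grip": 1},{"dx": -20,"dy": -28.4,"grip": 1},{"dx": -20,"dy": -28.4,"grip": 1},{"dx": -20,"dy": -28.4,"grip": 1},{"dx": -20,"dy": -28.4,"grip": 1},{"dx": -20,"dy": -28.4,"grip": 1},{"dx": -20,"dy": -28.4,"grip": 1},{"dx": -20,"dy": -28.4,"grip": 1},{"dx": -20,"dy": -28.4,"grip": 1},{"dx": -20,"dy": -28.4,"grip": 1},{"dx": -20,"dy": -28.4,"grip": 1},{"dx": -20,"dy": -28.4,"grip": 1},{"dx": -20,"dy": -28.4,"grip": 1},{"dx": -20,"dy": -28.4,"grip": 1},{"dx": -20,"dy": -28.4,"grip": 1},{"dx": -20,"dy": -28.4,"grip": 1},{"dx": -20,"dy": -28.4,"grip": 1},{"dx": -20,"dy": -28.4,"grip": 1}], grip_force=30)

```text
$.plan[0]: bad value
```

Emit:
jog_arm(plan=[{"dx": 0,"dy": 0,"dz": 0,"ax": 0,"ay": 0,"az": -0.76,"grip": 1},{"dx": 0,"dy": 0,"dz": 0,"ax": 0,"ay": 0,"az": -0.76,"grip": 1}], grip_force=30)

```text
clock: 0.27
position: [0.2232, 0.5298, 0.4041]
ee_rot: [-0.0, 0.118, 0.993, -0.001]
contact_force: [-0.9, -0.0, 0.3]
width: 0.0637
gripper_force: 0.0
```

Emit:
jog_arm(plan=[{"dx": -22.5,"dy": -32,"dz": 0,"ax": 0,"ay": 0,"az": 0,"grip": 1},{"dx": -22.5,"dy": -32,"dz": 0,"ax": 0,"ay": 0,"az": 0,"grip": 1},{"dx": -22.5,"dy": -32,"dz": 0,"ax": 0,"ay": 0,"az": 0,"grip": 1},{"dx": -22.5,"dy": -32,"dz": 0,"ax": 0,"ay": 0,"az": 0,"grip": 1},{"dx": -22.5,"dy": -32,"dz": 0,"ax": 0,"ay": 0,"az": 0,"grip": 1},{"dx": -22.5,"dy": -32,"dz": 0,"ax": 0,"ay": 0,"az": 0,"grip": 1},{"dx": -22.5,"dy": -32,"dz": 0,"ax": 0,"ay": 0,"az": 0,"grip": 1},{"dx": -22.5,"dy": -32,"dz": 0,"ax": 0,"ay": 0,"az": 0,"grip": 1},{"dx": -22.5,"dy": -32,"dz": 0,"ax": 0,"ay": 0,"az": 0,"grip": 1},{"dx": -22.5,"dy": -32,"dz": 0,"ax": 0,"ay": 0,"az": 0,"grip": 1},{"dx": -22.5,"dy": -32,"dz": 0,"ax": 0,"ay": 0,"az": 0,"grip": 1},{"dx": -22.5,"dy": -32,"dz": 0,"ax": 0,"ay": 0,"az": 0,"grip": 1},{"dx": -22.5,"dy": -32,"dz": 0,"ax": 0,"ay": 0,"az": 0,"grip": 1},{"dx": -22.5,"dy": -32,"dz": 0,"ax": 0,"ay": 0,"az": 0,"grip": 1},{"dx": -22.5,"dy": -32,"dz": 0,"ax": 0,"ay": 0,"az": 0,"grip": 1},{"dx": -22.5,"dy": -32,"dz": 0,"ax": 0,"ay": 0,"az": 0,"grip": 1},{"dx": 0,"dy": 0,"dz": 0,"ax": 0,"ay": 0,"az": 0,"grip": 1}])

```text
clock: 1.68
position: [0.454, -0.0586, 0.4044]
ee_rot: [0.001, 0.122, 0.992, -0.002]
contact_force: [1.2, -0.4, 0.3]
width: 0.0001
gripper_force: 0.0
```

```bash
cat > to.py <<'E'
# usage: to.py px py z [psi_deg]: offset in tool axes to TCP target in press frame
import sys; from h import *
from scipy.spatial.transform import Rotation as R
s=sensors.get_state(); q=s['ee_rot']; M=R.from_quat([q[1],q[2],q[3],q[0]]).as_matrix()
X,Y,A=.5969,-.0884,-.2392; c,k=np.cos(A),np.sin(A)
dp=s['position'][:2]-[X,Y]; print('press xy mm',np.round([c*dp[0]+k*dp[1],-k*dp[0]+c*dp[1]],4)*1e3,'z',s['position'][2],'psi',np.degrees(np.arctan2(M[1,1],M[0,1])),'tilt',M[2],'q',np.round(s['qpos'],2),s['clock'])
f=s['contact_force'];print('F press',round(c*f[0]+k*f[1],1),round(-k*f[0]+c*f[1],1),round(f[2],1))
if len(sys.argv)>3:
    px,py,z=map(float,sys.argv[1:4]); t=np.array([X+c*px-k*py,Y+k*px+c*py,z]); d=t-s['position']
    if len(sys.argv)>4:
        a=np.radians(float(sys.argv[4])); M=np.array([[-np.sin(a),np.cos(a),0],[np.cos(a),np.sin(a),0],[0,0,-1]]).T
        M=np.column_stack([[-np.sin(a),np.cos(a),0],[np.cos(a),np.sin(a),0],[0,0,-1]])
    print('tool d mm',np.round(M.T@d*1e3,1))
E
python3 to.py -.15 0 .2394
```

```text
press xy mm [-145.9   -5. ] z 0.4043860428169836 psi 75.92883761983525 tilt [-0.00322367 -0.00389204 -0.99998723] q [-0.28  0.1   1.74 -0.    1.3  -1.6 ] 1.6833
F press 1.2 -0.1 0.3
tool d mm [  4.7   5.6 165. ]
```

Emit:
jog_arm(plan=[{"dx": 2.3,"dy": 2.8,"dz": 30,"ax": 0,"ay": 0,"az": 0,"grip": 1},{"dx": 2.3,"dy": 2.8,"dz": 30,"ax": 0,"ay": 0,"az": 0,"grip": 1},{"dx": 0,"dy": 0,"dz": 30,"ax": 0,"ay": 0,"az": 0,"grip": 1},{"dx": 0,"dy": 0,"dz": 30,"ax": 0,"ay": 0,"az": 0,"grip": 1},{"dx": 0,"dy": 0,"dz": 25,"ax": 0,"ay": 0,"az": 0,"grip": 1},{"dx": 0,"dy": 0,"dz": 20,"ax": 0,"ay": 0,"az": 0,"grip": 1},{"dx": 0,"dy": 0,"dz": 0,"ax": 0,"ay": 0,"az": 0,"grip": 1},{"dx": 0,"dy": 0,"dz": 0,"ax": 0,"ay": 0,"az": 0,"grip": 1}])

```text
clock: 2.35
position: [0.4479, -0.046, 0.239]
ee_rot: [-0.002, 0.119, 0.993, 0.0]
contact_force: [0.1, -0.1, 0.5]
width: 0.0001
gripper_force: 0.0
```

```bash
python3 to.py -.13 0 .2394; python3 - <<'E'
from h import *
d=snap('side','s1.png'); a=cv2.imread('pics/s1.png')[205:355,235:375]; cv2.imwrite('pics/s1c.png',cv2.resize(a,None,fx=4,fy=4,interpolation=cv2.INTER_CUBIC))
E
```

```text
press xy mm [-154.8    5.9] z 0.2390008077294047 psi 76.28298088055577 tilt [ 3.09123241e-03  2.43595692e-04 -9.99995192e-01] q [-0.26  0.26  2.01  0.    0.88 -1.59] 2.35
F press 0.1 -0.1 0.5
tool d mm [-24.8  -5.9  -0.5]
```

View pics/s1c.png

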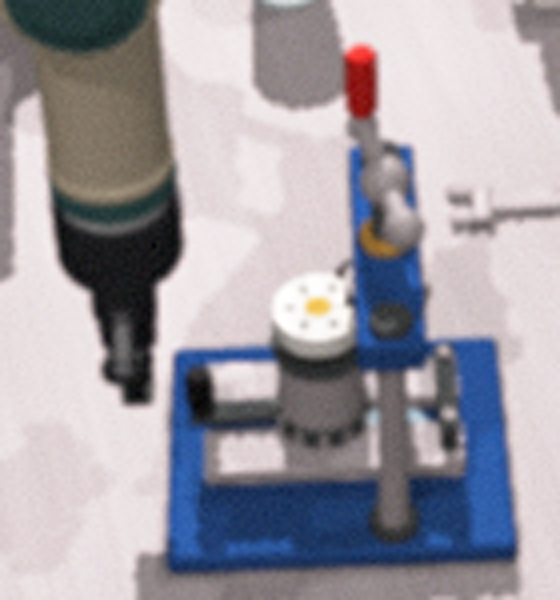

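The closed fingertips at (135,395) are in front of the knob at (200,393), and the gap matches the fit. Next I push along press +x, which is tool -x.

Emit:
jog_arm(plan=[{"dx": -3,"dy": -3,"dz": 0,"ax": 0,"ay": 0,"az": 0,"grip": 1},{"dx": -4,"dy": -3,"dz": 0,"ax": 0,"ay": 0,"az": 0,"grip": 1},{"dx": -4,"dy": 0,"dz": 0,"ax": 0,"ay": 0,"az": 0,"grip": 1},{"dx": -4,"dy": 0,"dz": 0,"ax": 0,"ay": 0,"az": 0,"grip": 1},{"dx": -4,"dy": 0,"dz": 0,"ax": 0,"ay": 0,"az": 0,"grip": 1},{"dx": -4,"dy": 0,"dz": 0,"ax": 0,"ay": 0,"az": 0,"grip": 1},{"dx": -4,"dy": 0,"dz": 0,"ax": 0,"ay": 0,"az": 0,"grip": 1},{"dx": -4,"dy": 0,"dz": 0,"ax": 0,"ay": 0,"az": 0,"grip": 1},{"dx": -4,"dy": 0,"dz": 0,"ax": 0,"ay": 0,"az": 0,"grip": 1},{"dx": -4,"dy": 0,"dz": 0,"ax": 0,"ay": 0,"az": 0,"grip": 1},{"dx": -4,"dy": 0,"dz": 0,"ax": 0,"ay": 0,"az": 0,"grip": 1},{"dx": -4,"dy": 0,"dz": 0,"ax": 0,"ay": 0,"az": 0,"grip": 1}])

```text
clock: 3.4
position: [0.4893, -0.0623, 0.2394]
ee_rot: [-0.006, 0.119, 0.993, 0.001]
contact_force: [-9.6, 2.8, 9.1]
width: -0.0002
gripper_force: 5.4
```

```bash
python3 to.py -.095 0 .2394
```

```text
press xy mm [-110.8   -0.2] z 0.23936232350072034 psi 76.29214899661847 tilt [ 1.16529080e-02  2.82260202e-04 -9.99932063e-01] q [-0.27  0.31  1.92 -0.    0.92 -1.6 ] 3.4
F press -10.0 0.4 9.1
tool d mm [-15.8   0.2  -0.2]
```

```bash
python3 - <<'E'
from h import *
d=snap('side','s2.png'); a=cv2.imread('pics/s2.png')[255:345,255:365]; cv2.imwrite('pics/s2c.png',cv2.resize(a,None,fx=6,fy=6,interpolation=cv2.INTER_CUBIC))
E
```

```text
(no output)
```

View pics/s2c.png

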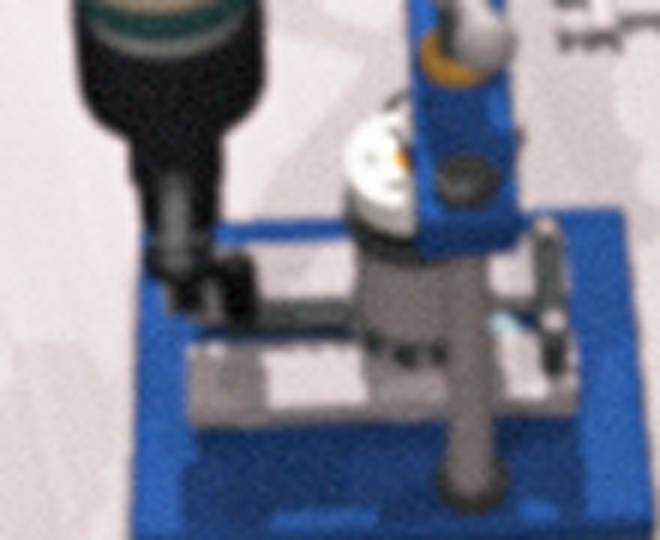

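The push is working: the knob at (240,285) has moved forward with the cell. I'll keep going slowly.

Emit:
jog_arm(plan=[{"dx": -3,"dy": 0,"dz": 0,"ax": 0,"ay": 0,"az": 0,"grip": 1},{"dx": -3,"dy": 0,"dz": 0,"ax": 0,"ay": 0,"az": 0,"grip": 1},{"dx": -3,"dy": 0,"dz": 0,"ax": 0,"ay": 0,"az": 0,"grip": 1},{"dx": -2,"dy": 0,"dz": 0,"ax": 0,"ay": 0,"az": 0,"grip": 1}])

```text
clock: 3.78
position: [0.5009, -0.0652, 0.2391]
ee_rot: [-0.004, 0.119, 0.993, 0.001]
contact_force: [-5.9, 1.5, 3.7]
width: 0.0003
gripper_force: 3.7
```

```bash
python3 to.py -.095 0 .2394
```

```text
press xy mm [-98.7  -0.2] z 0.23908586408904867 psi 76.28308107704119 tilt [ 8.92508879e-03  2.56063870e-04 -9.99960138e-01] q [-0.27  0.33  1.89  0.    0.93 -1.6 ] 3.7833
F press -6.1 0.1 3.7
tool d mm [-3.7  0.2 -0.3]
```

Not at the stop yet; continuing in small steps.

Emit:
jog_arm(plan=[{"dx": -1.5,"dy": 0,"dz": 0,"ax": 0,"ay": 0,"az": 0,"grip": 1},{"dx": -1.5,"dy": 0,"dz": 0,"ax": 0,"ay": 0,"az": 0,"grip": 1},{"dx": -1,"dy": 0,"dz": 0,"ax": 0,"ay": 0,"az": 0,"grip": 1}])

```text
clock: 4.03
position: [0.5046, -0.0661, 0.2391]
ee_rot: [-0.005, 0.119, 0.993, 0.001]
contact_force: [-7.5, 1.5, 4.6]
width: -0.0
gripper_force: 3.9
```

Emit:
jog_arm(plan=[{"dx": -1,"dy": 0,"dz": 0,"ax": 0,"ay": 0,"az": 0,"grip": 1},{"dx": -1,"dy": 0,"dz": 0,"ax": 0,"ay": 0,"az": 0,"grip": 1}])

```text
clock: 4.2
position: [0.5061, -0.0665, 0.239]
ee_rot: [-0.005, 0.119, 0.993, 0.001]
contact_force: [-10.9, 1.6, 6.5]
width: -0.0002
gripper_force: 5.2
```

```bash
python3 to.py -.095 0 .2394
```

```text
press xy mm [-93.4  -0.2] z 0.23902078569187715 psi 76.28486163246296 tilt [ 1.08537311e-02  2.48930924e-04 -9.99941066e-01] q [-0.27  0.34  1.88 -0.    0.94 -1.6 ] 4.2
F press -11.0 -1.0 6.5
tool d mm [ 1.6  0.2 -0.4]
```

Emit:
jog_arm(plan=[{"dx": -1,"dy": 0,"dz": 0,"ax": 0,"ay": 0,"az": 0,"grip": 1},{"dx": 0,"dy": 0,"dz": 0,"ax": 0,"ay": 0,"az": 0,"grip": 1}])

```text
clock: 4.37
position: [0.5064, -0.0665, 0.239]
ee_rot: [-0.006, 0.119, 0.993, 0.001]
contact_force: [-10.4, 2.9, 6.7]
width: -0.0003
gripper_force: 5.4
```

Emit:
jog_arm(plan=[{"dx": -1,"dy": 0,"dz": 0,"ax": 0,"ay": 0,"az": 0,"grip": 1},{"dx": 0,"dy": 0,"dz": 0,"ax": 0,"ay": 0,"az": 0,"grip": 1}])

```text
clock: 4.53
position: [0.5067, -0.0666, 0.2389]
ee_rot: [-0.007, 0.119, 0.993, 0.001]
contact_force: [-11.8, 2.4, 8.9]
width: 0.0002
gripper_force: 6.3
```

```bash
python3 to.py -.095 0 .2394
```

```text
press xy mm [-92.8  -0.2] z 0.23893810366067234 psi 76.29770251900007 tilt [ 1.48537083e-02  1.43882460e-04 -9.99889667e-01] q [-0.27  0.34  1.88 -0.    0.94 -1.6 ] 4.5333
F press -12.1 -0.5 8.9
tool d mm [ 2.2  0.2 -0.4]
```

Emit:
jog_arm(plan=[{"dx": -1,"dy": 0,"dz": 0,"ax": 0,"ay": 0,"az": 0,"grip": 1},{"dx": -1,"dy": 0,"dz": 0,"ax": 0,"ay": 0,"az": 0,"grip": 1},{"dx": -1,"dy": 0,"dz": 0,"ax": 0,"ay": 0,"az": 0,"grip": 1},{"dx": 0,"dy": 0,"dz": 0,"ax": 0,"ay": 0,"az": 0,"grip": 1}])

```text
clock: 4.87
position: [0.5076, -0.0668, 0.2387]
ee_rot: [-0.01, 0.119, 0.993, 0.001]
contact_force: [-17.2, 3.9, 13.7]
width: -0.0002
gripper_force: 9.0
```

```bash
python3 to.py -.095 0 .2394;  python3 - <<'E'
from h import *
d=snap('top','t2.png');snap('side','s3.png');  a=cv2.imread('pics/t2.png')[215:320,290:400];b=cv2.imread('pics/s3.png')[255:345,265:365]
f=lambda a:cv2.resize(a,(400,400*a.shape[0]//a.shape[1]),interpolation=cv2.INTER_CUBIC)
a,b=f(a),f(b);b=cv2.copyMakeBorder(b,0,a.shape[0]-b.shape[0],0,0,0) ;cv2.imwrite('pics/t2c.png',np.hstack([a,b]))
E
```

```text
press xy mm [-91.8  -0.2] z 0.23872461932589348 psi 76.31042055421771 tilt [ 2.10565750e-02  7.68509379e-05 -9.99778283e-01] q [-0.27  0.34  1.87 -0.    0.95 -1.6 ] 4.8667
F press -17.6 -0.2 13.7
tool d mm [ 3.2  0.2 -0.6]
```

View pics/t2c.png

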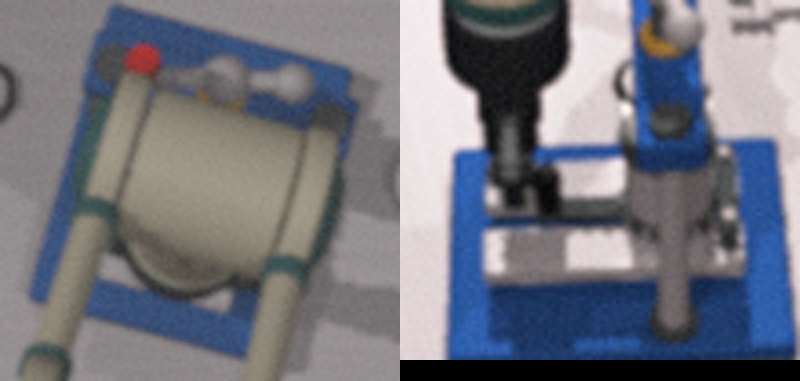

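In the side crop the knob is at (545,190), i.e. full-image (301,302.5), and the cell base sits beside the stop bar. I'll compare that with the predicted home position.

```bash
python3 - <<'E'
from h import *
import pickle
d=pickle.load(open('d0.pkl','rb'))['side']
X,Y,A=.5969,-.0884,-.2392;c,k=np.cos(A),np.sin(A)
for x in(-.0414,-.01,-.005,0): print(x,proj(d,[X+c*(x-.075),Y+k*(x-.075),.075]))
b=cv2.imread('pics/s3.png')[285:320,285:320]; a=cv2.imread('pics/side0.png')[285:320,269:304]
for n,i,o in(('0',a,269),('3',b,285)):
    m=(i.max(2)<50); ys,xs=np.nonzero(m); print(n,[(o+x) for x in xs[ys==17]],'row302')
E
```

```text
-0.0414 [[284.46579927 303.03487804]]
-0.01 [[297.20828639 302.54324696]]
-0.005 [[299.23669786 302.46498672]]
0 [[301.26493165 302.38673334]]
0 [np.int64(282), np.int64(283), np.int64(284), np.int64(285), np.int64(286)] row302
3 [np.int64(291), np.int64(292), np.int64(293), np.int64(294), np.int64(295), np.int64(299), np.int64(300), np.int64(301), np.int64(302), np.int64(303)] row302
```

The pixel matches home exactly (301.3 predicted), so the cell is home. Next I retreat, rise and turn the hand.

Emit:
jog_arm(plan=[{"dx": 8,"dy": 0,"dz": 0,"ax": 0,"ay": 0,"az": 0,"grip": 1},{"dx": 12,"dy": 0,"dz": 0,"ax": 0,"ay": 0,"az": 0,"grip": 1},{"dx": 0,"dy": 0,"dz": -21.6,"ax": 0,"ay": 0,"az": 0.978,"grip": 1},{"dx": 0,"dy": 0,"dz": -21.6,"ax": 0,"ay": 0,"az": 0.978,"grip": 1},{"dx": 0,"dy": 0,"dz": -21.6,"ax": 0,"ay": 0,"az": 0.978,"grip": 1},{"dx": 0,"dy": 0,"dz": -21.6,"ax": 0,"ay": 0,"az": 0.978,"grip": 1},{"dx": 0,"dy": 0,"dz": -21.6,"ax": 0,"ay": 0,"az": 0.978,"grip": 1},{"dx": 0,"dy": 0,"dz": -21.6,"ax": 0,"ay": 0,"az": 0.978,"grip": 1},{"dx": 0,"dy": 0,"dz": -21.6,"ax": 0,"ay": 0,"az": 0.978,"grip": 1},{"dx": 0,"dy": 0,"dz": -21.6,"ax": 0,"ay": 0,"az": 0.978,"grip": 0.3},{"dx": 0,"dy": 0,"dz": -21.6,"ax": 0,"ay": 0,"az": 0.978,"grip": 0.3},{"dx": 0,"dy": 0,"dz": -21.6,"ax": 0,"ay": 0,"az": 0.978,"grip": 0.3},{"dx": 0,"dy": 0,"dz": -21.6,"ax": 0,"ay": 0,"az": 0.978,"grip": 0.3},{"dx": 0,"dy": 0,"dz": -21.6,"ax": 0,"ay": 0,"az": 0.978,"grip": 0.3},{"dx": 0,"dy": 0,"dz": -21.6,"ax": 0,"ay": 0,"az": 0.978,"grip": 0.3},{"dx": 0,"dy": 0,"dz": 0,"ax": 0,"ay": 0,"az": 0,"grip": 0.3},{"dx": 0,"dy": 0,"dz": 0,"ax": 0,"ay": 0,"az": 0,"grip": 0.3}])

```text
clock: 6.38
position: [0.4948, -0.0639, 0.5217]
ee_rot: [0.001, 0.707, 0.707, 0.001]
contact_force: [-0.6, -0.2, -0.3]
width: 0.0596
gripper_force: 0.0
```

```bash
python3 to.py -.0117 .0486 .515
```

```text
press xy mm [-105.    -0.4] z 0.5216930508981292 psi 0.060658230050466645 tilt [-7.54419492e-04  3.38799215e-03 -9.99993976e-01] q [-0.27  0.11  1.43  0.    1.59 -0.27] 6.3833
F press -0.5 -0.4 -0.3
tool d mm [ 25.4 102.3   7. ]
```

Emit:
jog_arm(plan=[{"dx": 6.4,"dy": 25.6,"dz": 0,"ax": 0,"ay": 0,"az": 0,"grip": 0.3},{"dx": 6.4,"dy": 25.6,"dz": 0,"ax": 0,"ay": 0,"az": 0,"grip": 0.3},{"dx": 6.4,"dy": 25.6,"dz": 0,"ax": 0,"ay": 0,"az": 0,"grip": 0.3},{"dx": 6.2,"dy": 25.5,"dz": 0,"ax": 0,"ay": 0,"az": 0,"grip": 0.3},{"dx": 0,"dy": 0,"dz": 0,"ax": 0,"ay": 0,"az": 0,"grip": 0.3},{"dx": 0,"dy": 0,"dz": 20,"ax": 0,"ay": 0,"az": 0,"grip": 0.3},{"dx": 0,"dy": 0,"dz": 20,"ax": 0,"ay": 0,"az": 0,"grip": 0.3},{"dx": 0,"dy": 0,"dz": 20,"ax": 0,"ay": 0,"az": 0,"grip": 0.3},{"dx": 0,"dy": 0,"dz": 15,"ax": 0,"ay": 0,"az": 0,"grip": 0.3},{"dx": 0,"dy": 0,"dz": 8,"ax": 0,"ay": 0,"az": 0,"grip": 0.3},{"dx": 0,"dy": 0,"dz": 0,"ax": 0,"ay": 0,"az": 0,"grip": 0.3},{"dx": 0,"dy": 0,"dz": 0,"ax": 0,"ay": 0,"az": 0,"grip": 0.3}])

```text
clock: 7.38
position: [0.5967, -0.0386, 0.437]
ee_rot: [-0.0, 0.707, 0.707, -0.0]
contact_force: [0.0, 0.4, 0.0]
width: 0.0596
gripper_force: 0.0
```

```bash
python3 to.py -.0117 .0486 .437; python3 - <<'E'
from h import *
d=snap('side','s4.png'); snap('top','t4.png'); a=cv2.imread('pics/s4.png')[185:305,270:390]; cv2.imwrite('pics/s4c.png',cv2.resize(a,None,fx=5,fy=5-0,interpolation=cv2.INTER_CUBIC))
E
```

```text
press xy mm [-12.   48.4] z 0.43703752220923464 psi 0.007823824875870111 tilt [ 2.48353372e-04 -1.15299534e-03 -9.99999304e-01] q [-0.18  0.3   1.4   0.    1.45 -0.18] 7.3833
F press -0.1 0.4 0.0
tool d mm [0.1 0.4 0. ]
```

View pics/s4c.png

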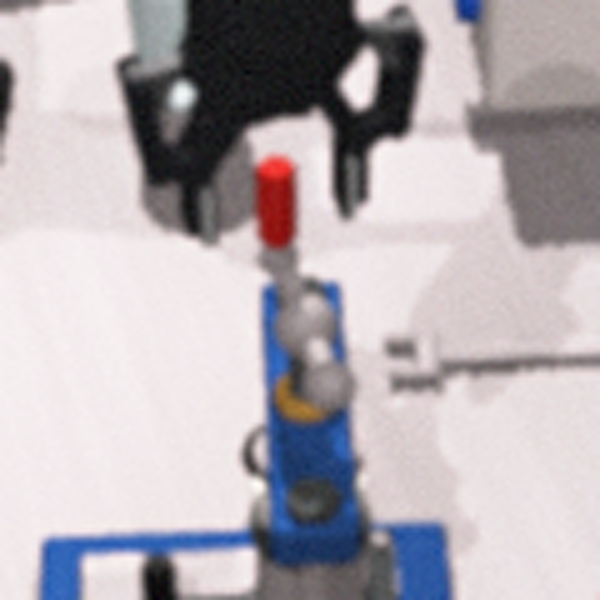

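The fingers, with tips at (205,235) and (347,212), straddle the red grip at (275,205). Closing now.

Emit:
jog_arm(plan=[{"dx": 0,"dy": 0,"dz": 0,"ax": 0,"ay": 0,"az": 0,"grip": 1},{"dx": 0,"dy": 0,"dz": 0,"ax": 0,"ay": 0,"az": 0,"grip": 1},{"dx": 0,"dy": 0,"dz": 0,"ax": 0,"ay": 0,"az": 0,"grip": 1},{"dx": 0,"dy": 0,"dz": 0,"ax": 0,"ay": 0,"az": 0,"grip": 1},{"dx": 0,"dy": 0,"dz": 0,"ax": 0,"ay": 0,"az": 0,"grip": 1},{"dx": 0,"dy": 0,"dz": 0,"ax": 0,"ay": 0,"az": 0,"grip": 1}], grip_force=25)

```text
clock: 7.98
position: [0.5969, -0.0385, 0.4382]
ee_rot: [0.001, 0.707, 0.707, 0.0]
contact_force: [-0.1, 0.8, 3.9]
width: 0.0192
gripper_force: 25.1
```

```bash
cat > circ.py <<'E'
# circ.py q0 q1 n [ox oy]: tool-axis rows (mm) psi=0: dx=world y, dy=world x, dz=-world z; start from nominal q0
import sys,numpy as np
q=np.linspace(float(sys.argv[1]),float(sys.argv[2]),int(sys.argv[3])+1); th=-q-.2392
x=50*np.cos(th);y=50*np.sin(th)
print([(round(a,1),round(b,1)) for a,b in zip(np.diff(y),np.diff(x))],'dz/row',np.round(8*(q[1]-q[0])/6.2832,2))
E
python3 to.py -.0117 .0486 .437; python3 circ.py -1.8075 -.2367 9
```

```text
press xy mm [-11.8  48.5] z 0.43822663948803997 psi -0.008465433222454459 tilt [-1.25586874e-04  1.41259582e-03 -9.99998994e-01] q [-0.18  0.29  1.4   0.    1.45 -0.18] 7.9833
F press -0.3 0.7 3.9
tool d mm [0.  0.1 1.2]
[(np.float64(-0.8), np.float64(8.7)), (np.float64(-2.3), np.float64(8.4)), (np.float64(-3.7), np.float64(7.9)), (np.float64(-5.0), np.float64(7.1)), (np.float64(-6.2), np.float64(6.1)), (np.float64(-7.2), np.float64(5.0)), (np.float64(-7.9), np.float64(3.7)), (np.float64(-8.4), np.float64(2.2)), (np.float64(-8.7), np.float64(0.7))] dz/row 0.22
```

Emit:
jog_arm(plan=[{"dx": -0.8,"dy": 8.7,"dz": 0.22,"ax": 0,"ay": 0,"az": 0,"grip": 1},{"dx": -2.3,"dy": 8.4,"dz": 0.22,"ax": 0,"ay": 0,"az": 0,"grip": 1},{"dx": -3.7,"dy": 7.9,"dz": 0.22,"ax": 0,"ay": 0,"az": 0,"grip": 1},{"dx": -5.0,"dy": 7.1,"dz": 0.22,"ax": 0,"ay": 0,"az": 0,"grip": 1},{"dx": -6.1,"dy": 6.1,"dz": 0.22,"ax": 0,"ay": 0,"az": 0,"grip": 1},{"dx": -7.1,"dy": 5.0,"dz": 0.22,"ax": 0,"ay": 0,"az": 0,"grip": 1},{"dx": -7.9,"dy": 3.7,"dz": 0.22,"ax": 0,"ay": 0,"az": 0,"grip": 1},{"dx": -8.4,"dy": 2.3,"dz": 0.22,"ax": 0,"ay": 0,"az": 0,"grip": 1},{"dx": -8.7,"dy": 0.8,"dz": 0.22,"ax": 0,"ay": 0,"az": 0,"grip": 1},{"dx": 0,"dy": 0,"dz": 0,"ax": 0,"ay": 0,"az": 0,"grip": 1},{"dx": 0,"dy": 0,"dz": 0,"ax": 0,"ay": 0,"az": 0,"grip": 1}])

```text
clock: 8.9
position: [0.6472, -0.0899, 0.4361]
ee_rot: [0.0, 0.708, 0.707, -0.001]
contact_force: [-2.6, -1.2, 6.4]
width: 0.019
gripper_force: 25.6
```

Emit:
jog_arm(plan=[{"dx": -8.7,"dy": -0.8,"dz": -1,"ax": 0,"ay": 0,"az": 0,"grip": 1},{"dx": -8.4,"dy": -2.3,"dz": 0.22,"ax": 0,"ay": 0,"az": 0,"grip": 1},{"dx": -7.9,"dy": -3.7,"dz": 0.22,"ax": 0,"ay": 0,"az": 0,"grip": 1},{"dx": -7.1,"dy": -5.0,"dz": 0.22,"ax": 0,"ay": 0,"az": 0,"grip": 1},{"dx": -6.1,"dy": -6.1,"dz": 0.22,"ax": 0,"ay": 0,"az": 0,"grip": 1},{"dx": -5.0,"dy": -7.1,"dz": 0.22,"ax": 0,"ay": 0,"az": 0,"grip": 1},{"dx": -3.7,"dy": -7.9,"dz": 0.22,"ax": 0,"ay": 0,"az": 0,"grip": 1},{"dx": -2.3,"dy": -8.4,"dz": 0.22,"ax": 0,"ay": 0,"az": 0,"grip": 1},{"dx": -0.8,"dy": -8.7,"dz": 0.22,"ax": 0,"ay": 0,"az": 0,"grip": 1},{"dx": 0,"dy": 0,"dz": 0,"ax": 0,"ay": 0,"az": 0,"grip": 1},{"dx": 0,"dy": 0,"dz": 0,"ax": 0,"ay": 0,"az": 0,"grip": 1}])

```text
clock: 9.82
position: [0.5958, -0.1385, 0.4343]
ee_rot: [-0.001, 0.707, 0.707, -0.001]
contact_force: [-0.4, 1.6, -3.2]
width: 0.0194
gripper_force: 25.0
```

Emit:
jog_arm(plan=[{"dx": 0.8,"dy": -8.7,"dz": 0.22,"ax": 0,"ay": 0,"az": 0,"grip": 1},{"dx": 2.3,"dy": -8.4,"dz": 0.22,"ax": 0,"ay": 0,"az": 0,"grip": 1},{"dx": 3.7,"dy": -7.9,"dz": 0.22,"ax": 0,"ay": 0,"az": 0,"grip": 1},{"dx": 5.0,"dy": -7.1,"dz": 0.22,"ax": 0,"ay": 0,"az": 0,"grip": 1},{"dx": 6.1,"dy": -6.1,"dz": 0.22,"ax": 0,"ay": 0,"az": 0,"grip": 1},{"dx": 7.1,"dy": -5.0,"dz": 0.22,"ax": 0,"ay": 0,"az": 0,"grip": 1},{"dx": 7.9,"dy": -3.7,"dz": 0.22,"ax": 0,"ay": 0,"az": 0,"grip": 1},{"dx": 8.4,"dy": -2.3,"dz": 0.22,"ax": 0,"ay": 0,"az": 0,"grip": 1},{"dx": 8.7,"dy": -0.8,"dz": 0.22,"ax": 0,"ay": 0,"az": 0,"grip": 1},{"dx": 0,"dy": 0,"dz": 0,"ax": 0,"ay": 0,"az": 0,"grip": 1},{"dx": 0,"dy": 0,"dz": 0,"ax": 0,"ay": 0,"az": 0,"grip": 1}])

```text
clock: 10.73
position: [0.5469, -0.0875, 0.4324]
ee_rot: [-0.0, 0.707, 0.707, 0.0]
contact_force: [3.7, 1.7, -9.0]
width: 0.0192
gripper_force: 25.1
```

Emit:
jog_arm(plan=[{"dx": 8.7,"dy": 0.8,"dz": 1.2,"ax": 0,"ay": 0,"az": 0,"grip": 1},{"dx": 8.4,"dy": 2.3,"dz": 1.2,"ax": 0,"ay": 0,"az": 0,"grip": 1},{"dx": 7.9,"dy": 3.7,"dz": 0.22,"ax": 0,"ay": 0,"az": 0,"grip": 1},{"dx": 0,"dy": 0,"dz": 0,"ax": 0,"ay": 0,"az": 0,"grip": 1},{"dx": 0,"dy": 0,"dz": 0,"ax": 0,"ay": 0,"az": 0,"grip": 1}])

```text
clock: 11.15
position: [0.5539, -0.0625, 0.4315]
ee_rot: [0.0, 0.707, 0.707, 0.001]
contact_force: [-0.6, 2.0, 5.5]
width: 0.0191
gripper_force: 26.3
```

Emit:
jog_arm(plan=[{"dx": 7.1,"dy": 5.0,"dz": 0.22,"ax": 0,"ay": 0,"az": 0,"grip": 1},{"dx": 6.1,"dy": 6.1,"dz": 0.22,"ax": 0,"ay": 0,"az": 0,"grip": 1},{"dx": 5.0,"dy": 7.1,"dz": 0.22,"ax": 0,"ay": 0,"az": 0,"grip": 1},{"dx": 0,"dy": 0,"dz": 0,"ax": 0,"ay": 0,"az": 0,"grip": 1},{"dx": 0,"dy": 0,"dz": 0,"ax": 0,"ay": 0,"az": 0,"grip": 1}])

```text
clock: 11.57
position: [0.5725, -0.0447, 0.4308]
ee_rot: [0.001, 0.707, 0.707, 0.001]
contact_force: [0.6, 1.9, 5.6]
width: 0.0195
gripper_force: 26.6
```

Emit:
jog_arm(plan=[{"dx": 3.7,"dy": 7.9,"dz": 0.1,"ax": 0,"ay": 0,"az": 0,"grip": 1},{"dx": 2.3,"dy": 8.4,"dz": 0.1,"ax": 0,"ay": 0,"az": 0,"grip": 1},{"dx": 0.8,"dy": 8.7,"dz": 0.1,"ax": 0,"ay": 0,"az": 0,"grip": 1}])

```text
clock: 11.82
position: [0.5972, -0.0383, 0.4302]
ee_rot: [0.001, 0.707, 0.707, 0.0]
contact_force: [-0.2, -1.2, 5.6]
width: 0.0193
gripper_force: 26.4
```

Emit:
jog_arm(plan=[{"dx": -0.8,"dy": 8.7,"dz": 0.22,"ax": 0,"ay": 0,"az": 0,"grip": 1},{"dx": -2.3,"dy": 8.4,"dz": 0.22,"ax": 0,"ay": 0,"az": 0,"grip": 1}])

```text
clock: 11.98
position: [0.6146, -0.0415, 0.4297]
ee_rot: [0.001, 0.707, 0.707, 0.0]
contact_force: [-2.2, -0.6, 6.1]
width: 0.0197
gripper_force: 26.5
```

Emit:
jog_arm(plan=[{"dx": -3.7,"dy": 7.9,"dz": 0.22,"ax": 0,"ay": 0,"az": 0,"grip": 1},{"dx": -5.0,"dy": 7.1,"dz": 0.22,"ax": 0,"ay": 0,"az": 0,"grip": 1}])

```text
clock: 12.15
position: [0.6296, -0.0504, 0.4293]
ee_rot: [0.001, 0.707, 0.707, -0.0]
contact_force: [-2.6, -0.8, 6.0]
width: 0.0194
gripper_force: 26.6
```

Emit:
jog_arm(plan=[{"dx": -6.1,"dy": 6.1,"dz": 0.22,"ax": 0,"ay": 0,"az": 0,"grip": 1},{"dx": -7.1,"dy": 5.0,"dz": 0.22,"ax": 0,"ay": 0,"az": 0,"grip": 1}])

```text
clock: 12.32
position: [0.6405, -0.0637, 0.4288]
ee_rot: [0.0, 0.707, 0.707, -0.0]
contact_force: [-1.7, -1.5, 6.4]
width: 0.0197
gripper_force: 26.6
```

Emit:
jog_arm(plan=[{"dx": -7.9,"dy": 3.7,"dz": 0.1,"ax": 0,"ay": 0,"az": 0,"grip": 1},{"dx": -8.4,"dy": 2.3,"dz": 0.1,"ax": 0,"ay": 0,"az": 0,"grip": 1}])

```text
clock: 12.48
position: [0.6464, -0.08, 0.4284]
ee_rot: [0.0, 0.707, 0.707, -0.0]
contact_force: [-1.9, 0.6, 4.9]
width: 0.0193
gripper_force: 26.6
```

Emit:
jog_arm(plan=[{"dx": -8.7,"dy": 0.8,"dz": 0.2,"ax": 0,"ay": 0,"az": 0,"grip": 1},{"dx": -8.7,"dy": -0.8,"dz": 0.2,"ax": 0,"ay": 0,"az": 0,"grip": 1}])

```text
clock: 12.65
position: [0.6463, -0.0974, 0.428]
ee_rot: [-0.0, 0.707, 0.707, 0.0]
contact_force: [-1.8, 0.5, 5.7]
width: 0.0191
gripper_force: 26.6
```

Emit:
jog_arm(plan=[{"dx": -8.4,"dy": -2.3,"dz": 0.2,"ax": 0,"ay": 0,"az": 0,"grip": 1},{"dx": -7.9,"dy": -3.7,"dz": 0.2,"ax": 0,"ay": 0,"az": 0,"grip": 1}])

```text
clock: 12.82
position: [0.6403, -0.1136, 0.4276]
ee_rot: [-0.0, 0.707, 0.707, 0.0]
contact_force: [-1.8, 2.6, 5.2]
width: 0.0192
gripper_force: 26.6
```

Emit:
jog_arm(plan=[{"dx": -7.1,"dy": -5.0,"dz": 0.2,"ax": 0,"ay": 0,"az": 0,"grip": 1},{"dx": -6.1,"dy": -6.1,"dz": 0.2,"ax": 0,"ay": 0,"az": 0,"grip": 1}])

```text
clock: 12.98
position: [0.6292, -0.1268, 0.4271]
ee_rot: [0.0, 0.707, 0.707, 0.001]
contact_force: [-1.0, 1.9, 5.6]
width: 0.019
gripper_force: 26.6
```

Emit:
jog_arm(plan=[{"dx": -5.0,"dy": -7.1,"dz": 0.2,"ax": 0,"ay": 0,"az": 0,"grip": 1},{"dx": -3.7,"dy": -7.9,"dz": 0.2,"ax": 0,"ay": 0,"az": 0,"grip": 1}])

```text
clock: 13.15
position: [0.6143, -0.1355, 0.4267]
ee_rot: [0.0, 0.707, 0.707, 0.001]
contact_force: [1.3, 1.9, 5.0]
width: 0.0189
gripper_force: 26.6
```

Emit:
jog_arm(plan=[{"dx": -2.3,"dy": -8.4,"dz": 0.2,"ax": 0,"ay": 0,"az": 0,"grip": 1},{"dx": -0.8,"dy": -8.7,"dz": 0.2,"ax": 0,"ay": 0,"az": 0,"grip": 1}])

```text
clock: 13.32
position: [0.5982, -0.1386, 0.4264]
ee_rot: [0.002, 0.707, 0.707, 0.003]
contact_force: [7.8, 1.5, 0.9]
width: 0.0192
gripper_force: 26.3
```

Emit:
jog_arm(plan=[{"dx": 0.8,"dy": -8.7,"dz": 0.2,"ax": 0,"ay": 0,"az": 0,"grip": 1},{"dx": 2.3,"dy": -8.4,"dz": 0.2,"ax": 0,"ay": 0,"az": 0,"grip": 1}])

```text
clock: 13.48
position: [0.5815, -0.1362, 0.426]
ee_rot: [0.004, 0.707, 0.707, 0.002]
contact_force: [7.4, -0.6, 2.2]
width: 0.0193
gripper_force: 26.2
```

The touch came between −70° and −90° (drag rose from about 2 N to 7.8 N). The target is about −260°, and the grip is at −108° now.

Emit:
jog_arm(plan=[{"dx": 3.7,"dy": -7.9,"dz": 0.2,"ax": 0,"ay": 0,"az": 0,"grip": 1},{"dx": 5.0,"dy": -7.1,"dz": 0.2,"ax": 0,"ay": 0,"az": 0,"grip": 1},{"dx": 6.1,"dy": -6.1,"dz": 0.2,"ax": 0,"ay": 0,"az": 0,"grip": 1},{"dx": 7.1,"dy": -5.0,"dz": 0.2,"ax": 0,"ay": 0,"az": 0,"grip": 1},{"dx": 7.9,"dy": -3.7,"dz": 0.2,"ax": 0,"ay": 0,"az": 0,"grip": 1},{"dx": 8.4,"dy": -2.3,"dz": 0.2,"ax": 0,"ay": 0,"az": 0,"grip": 1},{"dx": 8.7,"dy": -0.8,"dz": 0.2,"ax": 0,"ay": 0,"az": 0,"grip": 1}], grip_force=40)

```text
clock: 14.07
position: [0.5468, -0.0912, 0.4245]
ee_rot: [0.004, 0.707, 0.707, -0.003]
contact_force: [0.3, -9.4, 4.3]
width: 0.0191
gripper_force: 39.4
```

Emit:
jog_arm(plan=[{"dx": 8.7,"dy": 0.8,"dz": 0.2,"ax": 0,"ay": 0,"az": 0,"grip": 1},{"dx": 8.4,"dy": 2.3,"dz": 0.2,"ax": 0,"ay": 0,"az": 0,"grip": 1},{"dx": 7.9,"dy": 3.7,"dz": 0.2,"ax": 0,"ay": 0,"az": 0,"grip": 1},{"dx": 7.1,"dy": 5.0,"dz": 0.2,"ax": 0,"ay": 0,"az": 0,"grip": 1},{"dx": 6.1,"dy": 6.1,"dz": 0.2,"ax": 0,"ay": 0,"az": 0,"grip": 1}])

```text
clock: 14.48
position: [0.5624, -0.0522, 0.4233]
ee_rot: [-0.0, 0.707, 0.707, -0.005]
contact_force: [-7.9, -7.4, 8.4]
width: 0.0192
gripper_force: 40.0
```

Emit:
jog_arm(plan=[{"dx": 5.0,"dy": 7.1,"dz": 0.2,"ax": 0,"ay": 0,"az": 0,"grip": 1},{"dx": 3.7,"dy": 7.9,"dz": 0.2,"ax": 0,"ay": 0,"az": 0,"grip": 1},{"dx": 2.3,"dy": 8.4,"dz": 0.2,"ax": 0,"ay": 0,"az": 0,"grip": 1},{"dx": 0.3,"dy": 2,"dz": 0,"ax": 0,"ay": 0,"az": 0,"grip": 1},{"dx": 0,"dy": 0,"dz": 0,"ax": 0,"ay": 0,"az": 0,"grip": 1}])

```text
clock: 14.9
position: [0.5883, -0.0392, 0.4226]
ee_rot: [-0.002, 0.707, 0.707, -0.003]
contact_force: [-7.4, -0.3, 7.9]
width: 0.0188
gripper_force: 40.2
```

Emit:
jog_arm(plan=[{"dx": 0,"dy": 0,"dz": 0,"ax": 0,"ay": 0,"az": 0,"grip": 0.3},{"dx": 0,"dy": 0,"dz": 0,"ax": 0,"ay": 0,"az": 0,"grip": 0.3},{"dx": 0,"dy": 0,"dz": 0,"ax": 0,"ay": 0,"az": 0,"grip": 0.3},{"dx": 0,"dy": 0,"dz": 0,"ax": 0,"ay": 0,"az": 0,"grip": 0.3},{"dx": 0,"dy": 0,"dz": -15,"ax": 0,"ay": 0,"az": 0,"grip": 0.3},{"dx": 0,"dy": 0,"dz": -25,"ax": 0,"ay": 0,"az": 0,"grip": 0.3},{"dx": 0,"dy": 0,"dz": -30,"ax": 0,"ay": 0,"az": 0,"grip": 0.3},{"dx": 0,"dy": 0,"dz": -30,"ax": 0,"ay": 0,"az": 0,"grip": 0.3},{"dx": 0,"dy": -40,"dz": 0,"ax": 0,"ay": 0,"az": 0,"grip": 0.3},{"dx": 0,"dy": -40,"dz": 0,"ax": 0,"ay": 0,"az": 0,"grip": 0.3},{"dx": 0,"dy": -40,"dz": 0,"ax": 0,"ay": 0,"az": 0,"grip": 0.3},{"dx": 0,"dy": -40,"dz": 0,"ax": 0,"ay": 0,"az": 0,"grip": 0.3},{"dx": 0,"dy": -40,"dz": 0,"ax": 0,"ay": 0,"az": 0,"grip": 0.3},{"dx": 0,"dy": 0,"dz": 0,"ax": 0,"ay": 0,"az": 0,"grip": 0.3}])

```text
clock: 16.07
position: [0.3835, -0.0379, 0.5225]
ee_rot: [-0.001, 0.707, 0.707, -0.001]
contact_force: [-0.7, 0.8, 0.2]
width: 0.0596
gripper_force: 0.0
```

```bash
python3 - <<'E'
from h import *
snap('top','t5.png');snap('side','s5.png');  a=cv2.imread('pics/t5.png')[215:320,290:400];b=cv2.imread('pics/s5.png')[205:345,265:385]
f=lambda a:cv2.resize(a,(400,400*a.shape[0]//a.shape[1]),interpolation=cv2.INTER_CUBIC)
a,b=f(a),f(b);a=cv2.copyMakeBorder(a,0,b.shape[0]-a.shape[0],0,0,0) ;cv2.imwrite('pics/t5c.png',np.hstack([a,b]))
import pickle;d=pickle.load(open('d0.pkl','rb'))['side'];X,Y=.5969,-.0884
for th in(90,100,110): t=np.radians(th);print(th,(proj(d,[X+.05*np.cos(t),Y+.05*np.sin(t),.155+.123-.008*1.72])[0]-[265,205])*400/120)
E
```

```text
90 [199.20113143  86.10452475]
100 [187.43462404  89.21103392]
110 [176.56677223  93.62884983]
```

View pics/t5c.png

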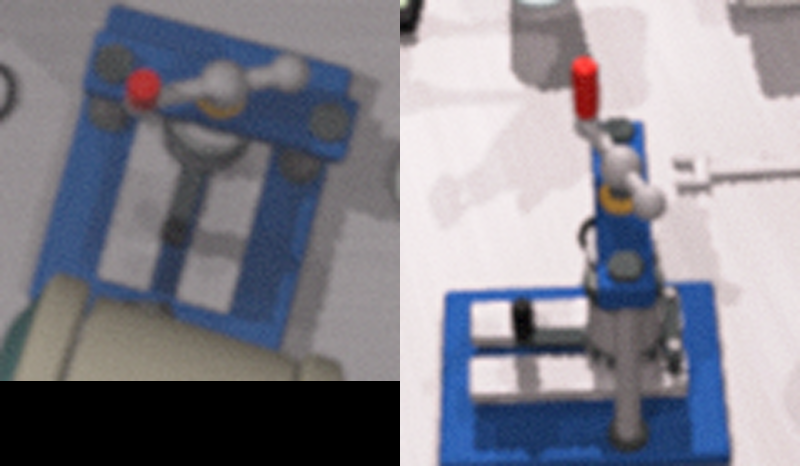

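The crank grip, at (585,87), sits at about 100° as planned. The knob at (522,320), full-image x ≈ 301.6, confirms the cell is still home.

```bash
python3 -c "
from rig import manip; print(manip.sign_off())"
```

```text
the job is handed in; nothing more can be done
None
```

I handed the job in: the cell is home against the rear stop, the screw is half a turn past the touch I felt (drag rose from about 2 N to 8 N), the crank is let go, and the hand touched nothing else; the verdict was not shown to me.

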